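# Hold the specimen case open for viewing

## Robot

A 6-joint arm with a two-finger parallel gripper is mounted at the origin on the work surface. World frame = base frame: x ahead of the robot, y to its left, z up, the work surface at z = 0. Lengths are in m, angles in rad, forces in N, time in s.
With the tool pointing down it reaches from about 0.375 to 0.9 m from the base axis. Payload 3.1 kg.
Tool frame: the origin (TCP) lies on the centre line of the jaws, within the pads' length; the fingertips stand 19 mm ahead of it and the grasp point (between the pads) is the TCP; z points along the fingers, y is the line along which they close (so a half turn about z gives the same grasp; the last joint's range is limited). The gripper opens to 85 mm and grips with 20 to 120 N. Pads are 22 mm wide; open, the fingers measure 114 mm over their backs; the gripper's body (76 mm by 85 mm) begins 54 mm behind the grasp point. The pads swing forward as they close: fully open they stand 13 mm farther back than shut.
Start: joints at [1.067, 0.527, 1.433, -0, 1.181, -0.178], TCP at [0.199, 0.592, 0.25] pointing down, gripper open.
Joint ranges: [-3.08, 3.08], [-0.75, 2.2], [0.22, 2.44], [-1.43, 4.57], [0, 2.65], [-2.85, 2.85]. Speed limits (rad/s): [2.79, 2.79, 3.14, 3.14, 3.14, 3.14].

## Interface

Orientations are given as a unit quaternion [x, y, z, w].
In Python, from station import manip, cams, sign_off gives the robot as it stands.
- The arm moves only by the tool carry_out, never from a script. Its argument "targets" is a list that holds one entry, the list of rows, each a list of 7 numbers: the shift along the tool's x, y, z in cm, then the turn, a rotation vector about the tool's x, y, z in degrees, then the finger opening in cm, from 0 to 8.54. A call has 1 to 12 rows; each row is the pose to reach, as a shift and turn from the pose commanded when the call began, along the tool's axes at that moment; what a row does not reach only later rows make up. A row lasts 1/12 s, in which the tool goes at most 41.7 mm and 7.16 degrees, less where a joint would pass 70% of its speed; a pose out of reach is approached as far as the arm can. A call with a gripper value outside its range is refused whole. The fingers move at their own pace and stop on an object; "force" is the grip in N (left out, the last holds). Time passes only in rows, so rows that repeat a pose let the fingers close. It gives the time, the measured TCP pose, the force, the opening and the grip force at its end, in the units of the state.
- manip.sense(): the state, without advancing time (a new reading comes with each control period).
- cams.snapshot(name): name is "scene" or "top"; returns the picture (420x560x3 uint8, red, green, blue); there is no depth.
- cams.camera_info(name): a dict with "K" (3x3 intrinsics, pixels), "k1" (the pictures are not rectified: a ray, as slopes to the right and down, at radius r is drawn at 1 + k1 r^2 times it, then the intrinsics apply), "T" (4x4, takes a point from camera to world coordinates). Camera axes: x right, y down, z forward; pixel columns grow to the right and rows downward; lengths in m; the calibration is good to about 2 mm. A picture is of the moment at which its call begins. camera_info takes no time and is no camera call.
- sign_off(): hands the job in; it is judged then, once.
The state is a dict: "t": time; "q": joint angles; "qd": joint speeds; "tau": joint torques, N m; "tcp_pos": TCP position; "tool_rot": TCP orientation; "force": force on the tool from outside, world axes, zero at the start; "ft_torque": the same for the moment, N m; "finger_gap": opening from 0.0 (shut) to 1.0 (fully open); "gripper_force": force on a finger pad.
Only numpy, scipy, OpenCV 4.12 (cv2) and the standard library are available. Lean on these libraries where they do the work, as an engineer would, in place of code of your own. Each camera call takes 0.05 s, during which the arm holds its last target. There are 200 camera calls.

## Task

A small thin-glass jar has been left on the lid of the wooden specimen case: grip it lightly, lift it off and set it down gently, upright, in the free part of the shallow steel tray. Then raise the case's sprung lid by the brass pull at its front and hold it open at 60 degrees from closed (within 5 degrees), still and in the fingers, so that the specimens can be studied; finish while holding it, because it snaps shut if let go. Leave the other things on the bench where they are.

Things in the scene. Friction and masses are not known exactly. Their poses are not given: they have to be found in the camera images.
- case: Wooden specimen case fixed to the bench, 150 (x) x 220 (y) x 70 mm high, with a 10 mm wooden lid on it (top of the lid 80 mm above the bench). Origin: centre of its underside; its x points from the front (brass pull) to the hinge side, y along the hinge, z up.
- case_lid (a joint): Lid angle in rad: 0 closed, grows as the front edge rises, limit 1.9; 60 degrees = 1.047. The lid weighs 0.35 kg and a spring closes it: about 3.5 N upward at the pull starts it and about 4 N square to the lid holds it at 60 degrees. Let go, it shuts.
- lid_pull (a point): Grip point of the brass pull, a flat bar 18 mm wide (along the hinge) and 10 mm thick sticking out 55 mm from the middle of the lid's front edge, in the lid's plane. On its centreline, 38 mm out from that edge, 17 mm from its end, 188 mm from the hinge; 75 mm above the bench when closed, nothing beneath. Axes turn with the lid: x to the hinge, y along it, z out of the lid's outer face.
- lid_hinge (a point): Middle of the hinge axis, at the far (+x of the case) edge of the lid's underside, 70 mm above the bench; the axis runs along the case's y. The pull's point lies 5 mm above the plane of the axis when closed. Axes turn with the lid, as for the pull.
- jar: Small closed glass jar, white cap, paper label, 46 mm diameter, 70 mm high, about 0.12 kg, upright on the case's lid at the start. Origin: centre of its underside, z up. Thin glass: it breaks if the fingers together press it with more than 40 N (20 N a finger; 5 to 10 N is ample), or if it meets the tray with more than 25 N.
- tray: Shallow open steel tray fixed to the bench, 170 (x) x 200 (y) x 18 mm, walls and floor 4 mm thick, left or right of the case. Origin: centre of its underside, z up. The white dish stands in the half at its +y; its -y half is free (around y = -45 mm).
- dish: White ceramic dish, 72 mm across and 18 mm high, in the +y half of the tray: leave it. Origin: centre of its underside.
- balance: Fixed white laboratory balance, 190 x 170 x 55 mm, on the side of the case away from the tray. Origin: centre of its underside.
- beaker: Clear beaker, 52 mm across, 60 mm high, on the balance's pan: leave it. Origin: centre of its underside.
- bowl_a: White bowl, 110 mm across, 45 mm high, left of the case, beyond the tray or balance: leave it. Origin: centre of its underside.
- bowl_b: White bowl like the other, right of the case: leave it. Origin: centre of its underside.
- brush: Brush, 170 mm long, lying on the bench between robot and case, left: leave it. Origin: on the bench under its middle.
- spatula: Spatula, 180 mm long, lying on the bench between robot and case, right: leave it. Origin: on the bench under its middle.
There are look-alikes about, which are no part of the job. Leave any blue look-alike of the jar alone.

How it is judged:
By the outcome, as a careful person would: the job done as asked, in the order asked, and still so for the second after the job is handed in, while the arm keeps its last pose, push and grip.
It also fails if it takes over 58 s, if anything falls off the work surface, if the arm or the gripper's body presses on something with over 40 N, if the wrist force passes 120 N, or if a joint passes its speed limit or range.

## Working session

There is one attempt and no reset: what is moved stays moved. The work goes in short steps, Python scripts to look and compute and a tool call to move; the robot and the scene stay as the last step left them, time stands still between calls to the robot, and variables do not carry over. Pictures are saved under pics/ and viewed, at most 10 in all, crops included, and the job is handed in when it is done.

Besides the shell and the picture viewer there is one more tool, called after "Call:" as name([rows], argument=value, ...), one row to a line, values as JSON. carry_out: Moves the arm, as the interface text tells. Its arguments: {"type":"object","properties":{"targets":{"type":"array"},"force":{"type":"number"}},"required":["targets"]}

```bash
mkdir -p pics; ls; python3 - <<'E'
from station import manip,cams
import cv2
for n in("scene","top"):
    cv2.imwrite(f"pics/{n}0.png",cams.snapshot(n)[:,:,::-1]); print(n,cams.camera_info(n))
s=manip.sense();print(s)
E
```

```text
pics
scene {'K': array([[463.71490578,   0.        , 276.54094581],
       [  0.        , 463.71490578, 208.24271121],
       [  0.        ,   0.        ,   1.        ]]), 'k1': -0.09005228793926656, 'T': array([[ 0.47072654,  0.70826519, -0.52609594,  1.11220235],
       [ 0.88223525, -0.3719161 ,  0.2886856 , -0.31722592],
       [ 0.00880241, -0.60003236, -0.7999273 ,  0.95662096],
       [ 0.        ,  0.        ,  0.        ,  1.        ]])}
top {'K': array([[494.04234713,   0.        , 276.23684138],
       [  0.        , 494.04234713, 214.02186882],
       [  0.        ,   0.        ,   1.        ]]), 'k1': -0.054345261694188775, 'T': array([[-0.00796894, -0.98868204,  0.1498143 ,  0.33861099],
       [-0.99977972,  0.01078659,  0.01800445,  0.01093821],
       [-0.01941666, -0.14963782, -0.98855021,  1.37858063],
       [ 0.        ,  0.        ,  0.        ,  1.        ]])}
{'t': 0.1, 'q': array([ 1.06748788e+00,  5.28401856e-01,  1.43375627e+00,  4.62456643e-06,
        1.18140092e+00, -1.78476748e-01]), 'qd': array([-0.00143054, -0.00222057, -0.0016133 , -0.00112038, -0.00164621,
        0.00253333]), 'tau': array([ 5.89144111e-05, -4.43309784e+01, -1.78586787e+01, -2.05214515e-04,
        3.86926898e-03, -5.29112668e-06]), 'tcp_pos': array([0.19913266, 0.59179793, 0.24941952]), 'tool_rot': array([ 1.61703520e-01,  9.86838895e-01, -9.25900306e-04, -3.30724123e-04]), 'force': array([0.36657435, 0.63789467, 0.40807494]), 'ft_torque': array([ 0.04688674, -0.01382464, -0.00107061]), 'gripper_force': 0.0, 'finger_gap': 1.0021790309243368}
```

View pics/scene0.png

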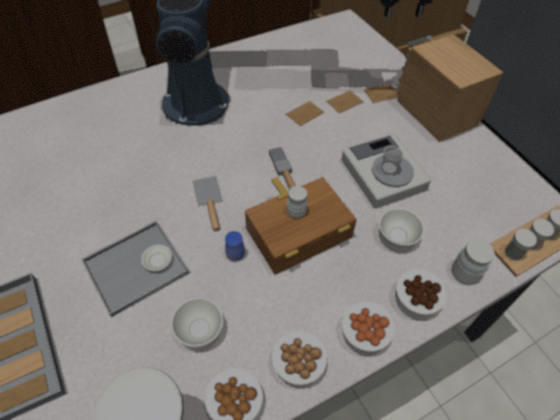

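View pics/top0.png

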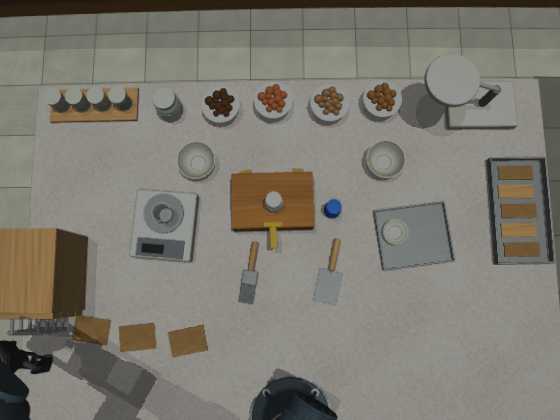

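The top view shows the case at (272,201), with the pull at (273,235) and the tray at (413,236), its free half on the right. There are three jar candidates: the white-capped jar on the lid at (273,202), a larger jar on the bench at (167,103), and the blue one at (333,209). Only the first is a clear jar with a white cap standing on the lid, so that is the one. I'll confirm it in a crop and measure.

```bash
cat > h.py <<'E'
import numpy as np,cv2
from station import manip,cams
from scipy.spatial.transform import Rotation as R
def ray(n,uv):
    c=cams.camera_info(n);K=c["K"];D=np.array([c["k1"],0,0,0,0.])
    p=cv2.undistortPoints(np.array([[uv]],float),K,D)[0,0]
    T=c["T"];return T[:3,3],T[:3,:3]@np.array([p[0],p[1],1])
def plane(n,uv,z):
    o,d=ray(n,uv);return o+d*(z-o[2])/d[2]
def pix(n,P):
    c=cams.camera_info(n);T=np.linalg.inv(c["T"]);
    return cv2.projectPoints(np.array([P],float),cv2.Rodrigues(T[:3,:3])[0],T[:3,3],c["K"],np.array([c["k1"],0,0,0,0.]))[0][0,0]
def tri(a,b):
    (o1,d1),(o2,d2)=ray("scene",a),ray("top",b)
    s=np.linalg.lstsq(np.c_[d1,-d2],o2-o1,rcond=None)[0]
    p,q=o1+s[0]*d1,o2+s[1]*d2;return (p+q)/2,np.linalg.norm(p-q)
E
python3 - <<'E'
from h import *
t=cv2.imread("pics/top0.png");s=cv2.imread("pics/scene0.png")
def blobs(n,m,box,mn=25):
    k=np.zeros_like(m);x0,y0,x1,y1=box;k[y0:y1,x0:x1]=m[y0:y1,x0:x1]
    cs=cv2.findContours(k,cv2.RETR_EXTERNAL,cv2.CHAIN_APPROX_NONE)[0]
    for c in cs:
        if cv2.contourArea(c)>mn: print(n,cv2.contourArea(c),np.round(cv2.minAreaRect(c)[0],1),np.round(cv2.boxPoints(cv2.minAreaRect(c)),1).tolist())
ht=cv2.cvtColor(t,cv2.COLOR_BGR2HSV);hs=cv2.cvtColor(s,cv2.COLOR_BGR2HSV)
blobs("top case",cv2.inRange(ht,(5,90,60),(18,255,255)),(225,165,320,240))
blobs("top pull",cv2.inRange(ht,(19,120,60),(32,255,255)),(225,165,320,255),8)
blobs("top cap",cv2.inRange(ht,(0,0,110),(179,70,255)),(258,188,290,215))
blobs("scene cap",cv2.inRange(hs,(0,0,110),(179,70,255)),(280,180,312,216))
blobs("scene pull",cv2.inRange(hs,(19,120,60),(32,255,255)),(240,170,360,270),8)
a=cv2.resize(t[150:280,210:350],None,fx=4,fy=4,interpolation=cv2.INTER_CUBIC)[:, :400]
b=cv2.resize(s[170:300,240:340],None,fx=4,fy=4,interpolation=cv2.INTER_CUBIC)
cv2.imwrite("pics/c1.png",np.hstack([a,b]))
b=cv2.resize(t[190:280,360:470],None,fx=6,fy=6,interpolation=cv2.INTER_CUBIC);cv2.imwrite("pics/c2.png",b)
E
```

```text
top case 4263.5 [272.1 199.9] [[230.60000610351562, 173.1999969482422], [312.3999938964844, 171.39999389648438], [313.70001220703125, 226.60000610351562], [231.8000030517578, 228.5]]
top pull 210.0 [272.5 235. ] [[263.0, 222.0], [282.0, 222.0], [282.0, 248.0], [263.0, 248.0]]
top pull 11.0 [245.5 172. ] [[241.0, 171.0], [250.0, 171.0], [250.0, 173.0], [241.0, 173.0]]
top pull 10.5 [297.5 170. ] [[293.0, 169.0], [302.0, 169.0], [302.0, 171.0], [293.0, 171.0]]
top cap 188.0 [273.1 198.9] [[262.0, 197.60000610351562], [274.20001220703125, 187.8000030517578], [284.20001220703125, 200.1999969482422], [272.0, 210.0]]
scene cap 327.0 [295.5 190. ] [[280.0, 180.0], [311.0, 180.0], [311.0, 200.0], [280.0, 200.0]]
scene pull 55.0 [291.4 253.1] [[284.0, 254.1999969482422], [296.20001220703125, 247.5], [298.70001220703125, 252.10000610351562], [286.6000061035156, 258.79998779296875]]
scene pull 48.5 [343.9 228.3] [[337.0, 229.0], [348.6000061035156, 223.1999969482422], [350.79998779296875, 227.60000610351562], [339.20001220703125, 233.39999389648438]]
scene pull 100.5 [280.1 187.6] [[272.5, 178.89999389648438], [282.79998779296875, 176.3000030517578], [287.79998779296875, 196.3000030517578], [277.5, 198.89999389648438]]
```

View pics/c1.png

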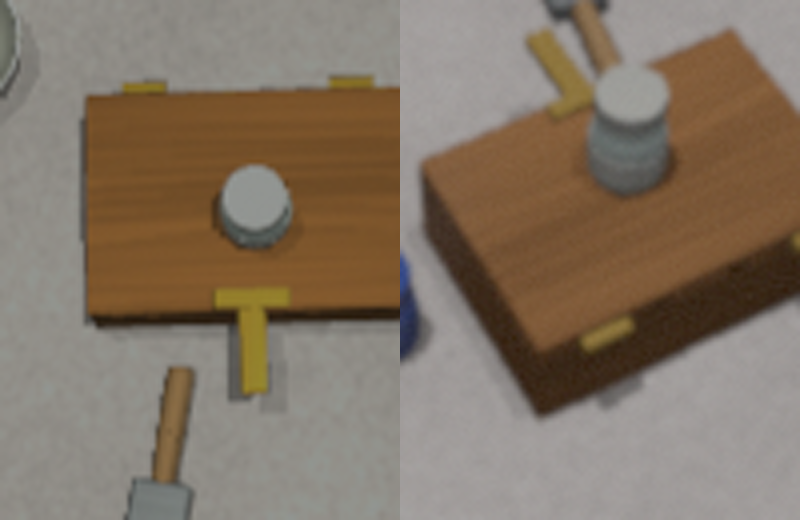

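View pics/c2.png

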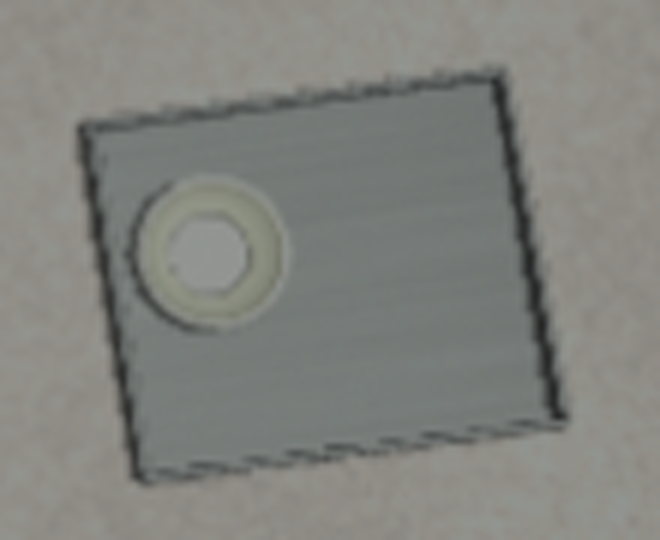

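The crops confirm it: clear glass jar with a white cap, cap centre top≈(273.6,200.6), scene≈(298,193.6), standing on the lid. The pull's end is at top≈(273.6,248). The tray's rim corners are (373.7,210.7), (443,202), (454.2,260.7) and (383.3,270.3), with the dish on the left.

```bash
python3 - <<'E'
from h import *
np.set_printoptions(precision=4,suppress=True)
print("jar tri",tri((297.6,193.4),(273.4,200.4)),plane("top",(273.4,200.4),.15),plane("scene",(297.6,193.4),.15))
c=[plane("top",p,.08) for p in[(230.8,173.8),(312.4,171.9),(313.7,226.8),(231.9,228.6)]]
for p in c:print("lid",p)
print("lid c",np.mean(c,0),"len",np.linalg.norm(c[0]-c[1]),np.linalg.norm(c[1]-c[2]),"yaw",np.degrees(np.arctan2(*( (c[1]-c[0])[[0,1]]*[1,-1]))),np.degrees(np.arctan2(*((c[2]-c[3])[[0,1]]*[1,-1]))))
# scene lid corners
for p in[(245.5,209.8),(275,257.3),(323,177.5)]:print("scene lid",plane("scene",p,.08))
print("pull end",plane("top",(273.6,248.2),.08),"pull root",plane("top",(272.5,226),.08), "T front corners scene end",plane("scene",(274.5,179),.08))
t=[plane("top",p,.018) for p in[(373.7,210.7),(443,202),(454.2,260.7),(383.3,270.3)]]
for p in t:print("tray",p)
print("tray c",np.mean(t,0),np.linalg.norm(t[0]-t[1]),np.linalg.norm(t[1]-t[2]))
yv=t[0]-t[1]+t[3]-t[2];yv/=np.linalg.norm(yv);print("place",np.mean(t,0)-.045*yv,"yv",yv, "dish",plane("top",(395.3,231.7),.018))
print("yaw tool",R.from_quat(manip.sense()["tool_rot"]).as_matrix())
E
```

```text
jar tri (array([0.561 , 0.0397, 0.1407]), np.float64(0.0015533710548907835)) [0.5597 0.0402 0.15  ] [0.567  0.0349 0.15  ]
lid [0.6466 0.1564 0.08  ]
lid [ 0.649  -0.0637  0.08  ]
lid [ 0.5001 -0.0643  0.08  ]
lid [0.4976 0.1525 0.08  ]
lid c [0.5733 0.0452 0.08  ] len 0.2200669985378051 0.14887460587921167 yaw 0.640761573665819 0.6769155293580059
scene lid [ 0.5057 -0.0678  0.08  ]
scene lid [ 0.6527 -0.0671  0.08  ]
scene lid [0.505  0.1468 0.08  ]
pull end [0.4445 0.0423 0.08  ] pull root [0.5034 0.0447 0.08  ] T front corners scene end [0.4533 0.0374 0.08  ]
tray [ 0.5512 -0.2357  0.018 ]
tray [ 0.5737 -0.4308  0.018 ]
tray [ 0.4097 -0.4524  0.018 ]
tray [ 0.3859 -0.256   0.018 ]
tray c [ 0.4801 -0.3437  0.018 ] 0.1963406901863193 0.1653918050485699
place [ 0.4854 -0.3884  0.018 ] yv [-0.1176  0.9931  0.    ] dish [ 0.4917 -0.2934  0.018 ]
yaw tool [[-0.9477  0.3192 -0.001 ]
 [ 0.3192  0.9477 -0.0017]
 [ 0.0004 -0.0019 -1.    ]]
```

Averaging the two views gives: jar ≈ (0.563, 0.0375), pull grip point ≈ (0.4645, 0.041, 0.075), hinge x ≈ 0.6525, free spot in the tray ≈ (0.487, -0.391). First I move clear of the cabinet, then over the jar.

Call:
carry_out([
  [[-2,-3.4,0,0,0,0,8.5],[-4,-6.8,0,0,0,0,8.5],[-6,-10.2,0,0,0,-4,8.5],[-8,-13.6,0,0,0,-8,8.5],[-10,-17,0,0,0,-12,8.5],[-13.5,-19,0,0,0,-16,8.5],[-17,-21,0,0,0,-18.6,8.5],[-20.5,-23,0,0,0,-18.6,8.5],[-24,-25,0,0,0,-18.6,8.5],[-27.5,-27,0,0,0,-18.6,8.5],[-31,-29,0,0,0,-18.6,8.5],[-34.5,-31,0,0,0,-18.6,8.5]],
], force=20)

```text
t: 1.1
tcp_pos: [0.4282, 0.1866, 0.2502]
tool_rot: [0.0, 1.0, 0.0, -0.0]
force: [0.1, 1.5, -0.8]
finger_gap: 0.997
gripper_force: 0.0
```

Call:
carry_out([
  [[-3,-3,0,0,0,0,8.5],[-6,-6,0,0,0,0,8.5],[-9,-9.5,0.5,0,0,0,8.5],[-12,-13,1,0,0,0,8.5],[-13.5,-14.9,1.5,0,0,0,8.5],[-13.5,-14.9,3.5,0,0,0,8.5],[-13.5,-14.9,5.5,0,0,0,8.5],[-13.5,-14.9,7.5,0,0,0,8.5],[-13.5,-14.9,9.5,0,0,0,8.5],[-13.5,-14.9,11.5,0,0,0,8.5],[-13.5,-14.9,13,0,0,0,8.5],[-13.5,-14.9,13.7,0,0,0,8.5]],
])

```text
t: 2.1
tcp_pos: [0.5608, 0.0395, 0.1109]
tool_rot: [0.0, 1.0, 0.0, -0.002]
force: [-0.3, 0.2, -0.2]
finger_gap: 0.996
gripper_force: 0.0
```

```bash
python3 - <<'E'
from h import *
s=manip.sense();print(s["q"],s["tcp_pos"],s["force"],s["t"])
a=cams.snapshot("top")[150:260,210:340,::-1];b=cams.snapshot("scene")[130:240,230:360,::-1]
cv2.imwrite("pics/g1.png",cv2.resize(np.hstack([a,b]),None,fx=3,fy=3,interpolation=cv2.INTER_CUBIC))
E
```

```text
[-1.28433923e-01  6.43922760e-01  1.70339003e+00 -2.69183319e-05
  7.98954093e-01 -1.69887918e+00] [0.56083871 0.03948702 0.11085712] [-0.33693454  0.24762616 -0.15067896] 2.1
```

View pics/g1.png

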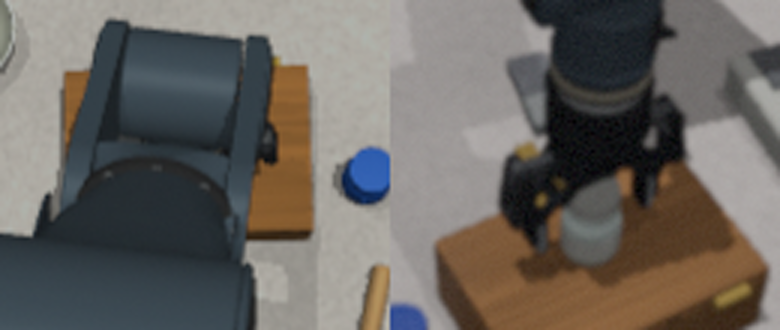

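The jar (scene crop ~590,225) stands between the open fingers. I close them lightly.

Call:
carry_out([
  [[0,0,0,0,0,0,6.5],[0,0,0,0,0,0,5.5],[0,0,0,0,0,0,5],[0,0,0,0,0,0,4.8],[0,0,0,0,0,0,4.6],[0,0,0,0,0,0,4.5],[0,0,0,0,0,0,4.5],[0,0,0,0,0,0,4.5],[0,0,0,0,0,0,4.5]],
], force=20)

```text
t: 2.95
tcp_pos: [0.5629, 0.0392, 0.1142]
tool_rot: [0.0, 1.0, -0.0, 0.001]
force: [-1.0, -2.1, 6.1]
finger_gap: 0.53
gripper_force: 14.9
```

Call:
carry_out([
  [[0,0,-0.5,0,0,0,4.5],[0,0,-1.5,0,0,0,4.5],[0,0,-3,0,0,0,4.5],[0,0,-4.5,0,0,0,4.5],[0,0,-6,0,0,0,4.5],[0,0,-7.5,0,0,0,4.5],[0,0,-9,0,0,0,4.5],[0,0,-10,0,0,0,4.5],[0,0,-10,0,0,0,4.5]],
])

```text
t: 3.7
tcp_pos: [0.5637, 0.0394, 0.2158]
tool_rot: [0.0, 1.0, -0.0, 0.002]
force: [0.9, -0.0, -1.2]
finger_gap: 0.533
gripper_force: 14.8
```

Call:
carry_out([
  [[0.2,-1,0,0,0,0,4.5],[0.6,-3.5,0,0,0,0,4.5],[1.2,-7,0,0,0,0,4.5],[2,-11,0,0,0,0,4.5],[2.7,-15,0,0,0,0,4.5],[3.4,-19,0,0,0,0,4.5],[4.1,-23,0,0,0,0,4.5],[4.8,-27,0,0,0,0,4.5],[5.5,-31,0,0,0,0,4.5],[6.2,-35,0,0,0,0,4.5],[6.9,-38.5,0,0,0,0,4.5],[7.3,-41,0,0,0,0,4.5]],
])

```text
t: 4.7
tcp_pos: [0.4871, -0.3743, 0.2117]
tool_rot: [0.001, 1.0, 0.0, -0.001]
force: [1.8, 0.2, -1.8]
finger_gap: 0.529
gripper_force: 14.9
```

Call:
carry_out([
  [[0.2,-1.3,0,0,0,0,4.5],[0.3,-1.9,1,0,0,0,4.5],[0.3,-1.9,3,0,0,0,4.5],[0.3,-1.9,5,0,0,0,4.5],[0.3,-1.9,7,0,0,0,4.5],[0.3,-1.9,9,0,0,0,4.5],[0.3,-1.9,11,0,0,0,4.5],[0.3,-1.9,13,0,0,0,4.5],[0.3,-1.9,14,0,0,0,4.5],[0.3,-1.9,14.5,0,0,0,4.5],[0.3,-1.9,14.5,0,0,0,4.5]],
])

```text
t: 5.62
tcp_pos: [0.4859, -0.3878, 0.0667]
tool_rot: [-0.0, 1.0, 0.001, -0.001]
force: [0.1, -1.0, -1.1]
finger_gap: 0.533
gripper_force: 14.9
```

```bash
python3 - <<'E'
from h import *
s=manip.sense();print(s["q"],s["tcp_pos"],s["force"],s["t"],s["gripper_force"])
a=cams.snapshot("top")[180:290,350:480,::-1];b=cams.snapshot("scene")[190:330,70:200,::-1][:110]
cv2.imwrite("pics/g2.png",cv2.resize(np.hstack([a,b]),None,fx=3,fy=3,interpolation=cv2.INTER_CUBIC))
E
```

```text
[-8.53254784e-01  7.67268699e-01  1.56577154e+00  2.02283551e-04
  8.12240049e-01 -2.42508727e+00] [ 0.4858547  -0.38783382  0.06673565] [ 0.09386486 -1.01968189 -1.09075001] 5.6167 14.862813034560531
```

View pics/g2.png

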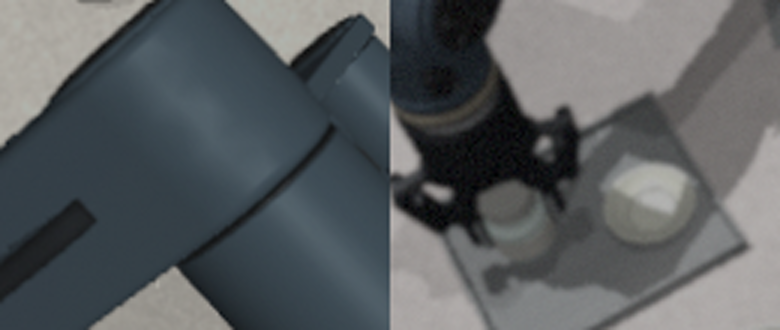

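The scene crop shows the jar (~515,220) over the free half of the tray, with the dish clear at (650,205). I lower it gently.

Call:
carry_out([
  [[0,0,0.6,0,0,0,4.5],[0,0,1.2,0,0,0,4.5],[0,0,1.7,0,0,0,4.5],[0,0,2.1,0,0,0,4.5],[0,0,2.4,0,0,0,4.5],[0,0,2.6,0,0,0,4.5],[0,0,2.7,0,0,0,4.5],[0,0,2.7,0,0,0,4.5]],
])

```text
t: 6.38
tcp_pos: [0.4863, -0.3895, 0.041]
tool_rot: [0.0, 1.0, 0.0, -0.0]
force: [0.1, 0.3, -0.7]
finger_gap: 0.532
gripper_force: 14.9
```

Call:
carry_out([
  [[0,0,0.1,0,0,0,4.5],[0,0,0.15,0,0,0,4.5],[0,0,0.2,0,0,0,4.5],[0,0,0.2,0,0,0,4.5]],
])

```text
t: 6.72
tcp_pos: [0.4864, -0.3896, 0.0393]
tool_rot: [0.0, 1.0, -0.0, 0.0]
force: [0.7, -0.2, -1.6]
finger_gap: 0.533
gripper_force: 14.9
```

Call:
carry_out([
  [[0,0,0.05,0,0,0,4.5],[0,0,0.1,0,0,0,4.5],[0,0,0.15,0,0,0,4.5],[0,0,0.15,0,0,0,4.5]],
])

```text
t: 7.05
tcp_pos: [0.4864, -0.3897, 0.0385]
tool_rot: [0.0, 1.0, -0.0, 0.0]
force: [-1.2, 1.2, 4.0]
finger_gap: 0.532
gripper_force: 15.2
```

Contact at about 4 N, so I release.

Call:
carry_out([
  [[0,0,0,0,0,0,4.6],[0,0,0,0,0,0,4.8],[0,0,0,0,0,0,5.2],[0,0,0,0,0,0,5.6],[0,0,0,0,0,0,5.6],[0,0,0,0,0,0,5.6],[0,0,-0.5,0,0,0,5.6],[0,0,-1.5,0,0,0,5.6],[0,0,-3,0,0,0,5.6],[0,0,-5,0,0,0,5.6],[0,0,-8,0,0,0,5.6],[0,0,-11,0,0,0,5.6]],
])

```text
t: 8.05
tcp_pos: [0.486, -0.3892, 0.1491]
tool_rot: [0.0, 1.0, 0.0, -0.0]
force: [1.9, -0.5, 0.8]
finger_gap: 0.658
gripper_force: 0.0
```

Call:
carry_out([
  [[0,0,-3,0,0,0,5.6],[0,0,-7,0,0,0,5.6],[0.3,4,-10,0,0,0,5.6],[0.8,8,-10,0,0,0,5.6],[1.3,12,-10,0,0,0,5],[1.8,16,-10,0,0,0,4],[2.3,20,-10,0,0,0,4],[2.8,24,-10,0,0,0,4],[3.3,28,-10,0,0,0,4],[3.8,32,-10,0,0,0,4],[4.3,36,-10,0,0,0,4],[4.8,40,-10,0,0,0,4]],
])

```text
t: 9.05
tcp_pos: [0.4378, 0.0122, 0.2489]
tool_rot: [0.0, 1.0, -0.0, 0.001]
force: [1.3, 0.1, 0.4]
finger_gap: 0.467
gripper_force: 0.0
```

```bash
python3 - <<'E'
from h import *
s=manip.sense();print(s["q"],s["tcp_pos"],s["force"],s["t"])
a=cams.snapshot("top")[190:280,360:470,::-1];b=cams.snapshot("scene")[210:310,80:200,::-1]
cv2.imwrite("pics/g3.png",np.hstack([cv2.resize(a,(400,330)),cv2.resize(b,(396,330))]))
E
```

```text
[-2.28487294e-01  2.78207290e-01  1.88362449e+00  7.97752587e-05
  9.77915889e-01 -1.79865875e+00] [0.43780586 0.01216971 0.24888341] [1.31825098 0.07983507 0.40277664] 9.05
```

View pics/g3.png

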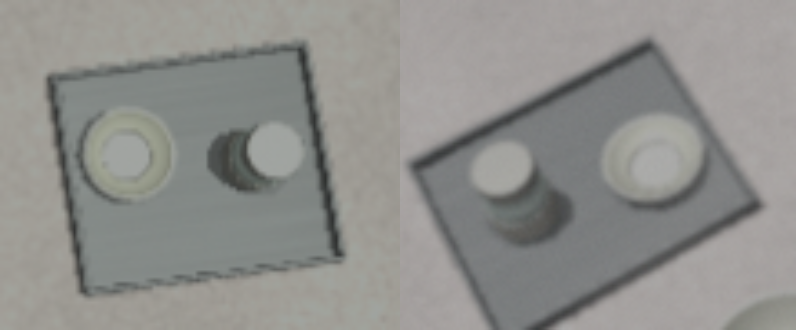

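The jar stands upright in the free half of the tray (top crop 275,150), with the dish untouched. Next I check reach for a tilted grip on the pull with a quick linear fit of the arm's geometry.

```bash
python3 - <<'E'
import numpy as np
from scipy.optimize import fsolve
Q=np.array([[1.0675,.5284,1.43376],[-.12843,.64392,1.70339],[-.22849,.27821,1.88362],[-.85325,.76727,1.56577]])
P=np.array([[.19913,.5918,.24942],[.56084,.03949,.11086],[.43781,.01217,.24888],[.48585,-.38783,.06674]])
A=[];b=[]
for q,p in zip(Q,P):
    x=p[0]*np.cos(q[0])+p[1]*np.sin(q[0]);print("lat",-p[0]*np.sin(q[0])+p[1]*np.cos(q[0]))
    A+=[[1,0,np.sin(q[1]),np.sin(q[1]+q[2])],[0,1,np.cos(q[1]),np.cos(q[1]+q[2])]];b+=[x,p[2]]
(a,d,L1,L2),res,_,_=np.linalg.lstsq(np.array(A),b,rcond=None);print(a,d,L1,L2,res)
hx=.6525
for tilt0 in(30,40,50):          # tool tilt from vertical (deg) at closed
  for L3 in(.2,.26,.32):
    o=[]
    for th in(0,20,40,60):
        t=np.radians(th);x=hx-.188*np.cos(t)+.005*np.sin(t);z=.07+.188*np.sin(t)+.005*np.cos(t)
        xp=np.sqrt(x*x+.041**2-.111**2);al=np.radians(tilt0-th)
        X=xp-a-L3*np.sin(al);Z=z-d-L3*(1-np.cos(al))   # d includes -L3
        c3=(X*X+Z*Z-L1*L1-L2*L2)/(2*L1*L2);
        if abs(c3)>1:o.append("NA");continue
        q3=np.arccos(c3);q2=np.arctan2(X,Z)-np.arctan2(L2*np.sin(q3),L1+L2*c3)
        o.append(np.round([q2,q3,np.pi-al-q2-q3],2).tolist())
    print(tilt0,L3,o)
E
```

```text
lat 0.11099707464824779
lat 0.11099560255951885
lat 0.11102073788992288
lat 0.11103681310190588
-0.03841210691757736 -0.05011247283890641 0.5342128452353473 0.39074599583563957 [0.00092519]
30 0.2 [[0.51, 2.29, -0.18], [0.43, 2.02, 0.52], [0.5, 1.69, 1.13], [0.68, 1.31, 1.68]]
30 0.26 [[0.51, 2.37, -0.26], [0.41, 2.05, 0.5], [0.52, 1.66, 1.14], [0.74, 1.21, 1.71]]
30 0.32 [[0.51, 2.45, -0.34], [0.4, 2.08, 0.49], [0.53, 1.63, 1.15], [0.8, 1.11, 1.76]]
40 0.2 [[0.54, 2.37, -0.47], [0.4, 2.12, 0.28], [0.44, 1.78, 0.92], [0.61, 1.4, 1.48]]
40 0.26 [[0.56, 2.48, -0.59], [0.38, 2.17, 0.25], [0.44, 1.78, 0.92], [0.65, 1.33, 1.51]]
40 0.32 [[0.6, 2.58, -0.74], [0.36, 2.22, 0.21], [0.44, 1.78, 0.92], [0.69, 1.27, 1.53]]
50 0.2 [[0.59, 2.45, -0.77], [0.38, 2.21, 0.03], [0.4, 1.87, 0.7], [0.54, 1.49, 1.28]]
50 0.26 [[0.66, 2.57, -0.97], [0.37, 2.29, -0.03], [0.38, 1.9, 0.68], [0.56, 1.46, 1.29]]
50 0.32 [[0.78, 2.7, -1.21], [0.35, 2.37, -0.1], [0.37, 1.93, 0.67], [0.58, 1.43, 1.31]]
```

Joint 5 limits the tilt at the closed position to about 15°. I start with the tool leaning 12° and will turn it 60° with the lid.

Call:
carry_out([
  [[-0.5,0.6,0,0,0,0,4],[-1.2,1.5,1,0,-2,0,4],[-2,2.4,2.5,0,-5,0,4],[-2.6,3,4,0,-8,0,4],[-2.6,3,6,0,-12,0,4],[-2.6,3,8,0,-12,0,4],[-2.6,3,8.8,0,-12,0,4],[-2.6,3,8.8,0,-12,0,4],[-2.6,3,8.8,0,-12,0,4]],
])

```text
t: 9.9
tcp_pos: [0.4659, 0.0394, 0.1601]
tool_rot: [0.001, 0.994, -0.0, 0.105]
force: [0.3, -0.7, -1.0]
finger_gap: 0.467
gripper_force: 0.0
```

```bash
python3 - <<'E'
from h import *
s=manip.sense();print(s["q"],s["tcp_pos"],s["t"],R.from_quat(s["tool_rot"]).as_matrix()[:,2])
b=cams.snapshot("scene")[130:250,220:340,::-1]
cv2.imwrite("pics/g4.png",cv2.resize(b,None,fx=4.5,fy=4.5,interpolation=cv2.INTER_CUBIC))
E
```

```text
[-0.17757641  0.4241567   2.05100831  0.08182355  0.4603622  -1.81623922] [0.4658801  0.03940818 0.16010087] 9.9 [ 2.08956825e-01 -6.09262285e-04 -9.77924677e-01]
```

View pics/g4.png

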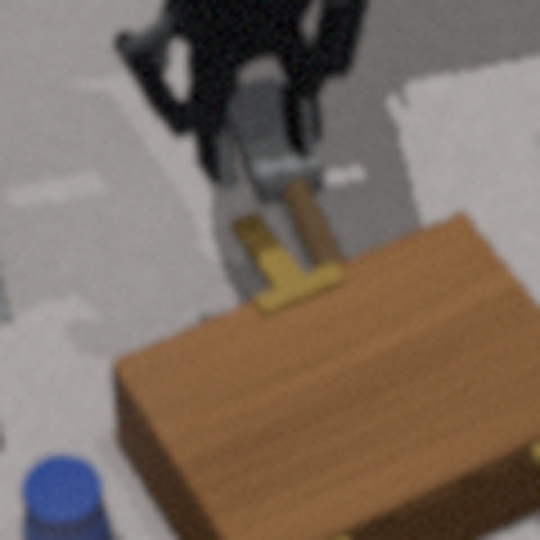

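The pull runs from (247,225) to the T at (300,290) in the crop, and the fingers straddle its line from above. I descend.

Call:
carry_out([
  [[0.2,0,1,0,0,0,4],[0.5,0,2.5,0,0,0,4],[0.8,0,4,0,0,0,4],[1.1,0,5.2,0,0,0,4],[1.4,0,6.4,0,0,0,4],[1.6,0,7.4,0,0,0,4],[1.77,0,8.3,0,0,0,4],[1.77,0,8.3,0,0,0,4],[1.77,0,8.3,0,0,0,4]],
])

```text
t: 10.7
tcp_pos: [0.4656, 0.0401, 0.0755]
tool_rot: [0.0, 0.994, -0.0, 0.105]
force: [0.1, -0.1, -0.1]
finger_gap: 0.468
gripper_force: 0.0
```

Call:
carry_out([
  [[0,0,0,0,0,0,3],[0,0,0,0,0,0,2.4],[0,0,0,0,0,0,1.8],[0,0,0,0,0,0,1.2],[0,0,0,0,0,0,1],[0,0,0,0,0,0,1],[0,0,0,0,0,0,1],[0,0,0,0,0,0,1],[0,0,0,0,0,0,1],[0,0,0,0,0,0,1]],
], force=60)

```text
t: 11.53
tcp_pos: [0.465, 0.0415, 0.0759]
tool_rot: [-0.001, 0.994, 0.0, 0.105]
force: [1.7, 9.3, 2.4]
finger_gap: 0.197
gripper_force: 59.0
```

```bash
python3 - <<'E'
from h import *
s=manip.sense();print(s["q"],s["tcp_pos"],s["t"],R.from_quat(s["tool_rot"]).as_matrix()[:,2],s["force"],s["ft_torque"],s["gripper_force"],s["finger_gap"]*85.4)
b=cams.snapshot("scene")[130:250,220:340,::-1]
cv2.imwrite("pics/g5.png",cv2.resize(b,None,fx=4.5,fy=4.5,interpolation=cv2.INTER_CUBIC))
E
```

```text
[-0.17355764  0.62160543  2.11097942  0.18262847  0.20416492 -1.92094435] [0.46501454 0.04154749 0.07592125] 11.5333 [ 2.09763323e-01  6.07944197e-04 -9.77752003e-01] [1.69007026 9.29408125 2.39291053] [ 1.49456096 -0.31068127  0.52751706] 59.031028747558594 16.84240732121121
```

View pics/g5.png

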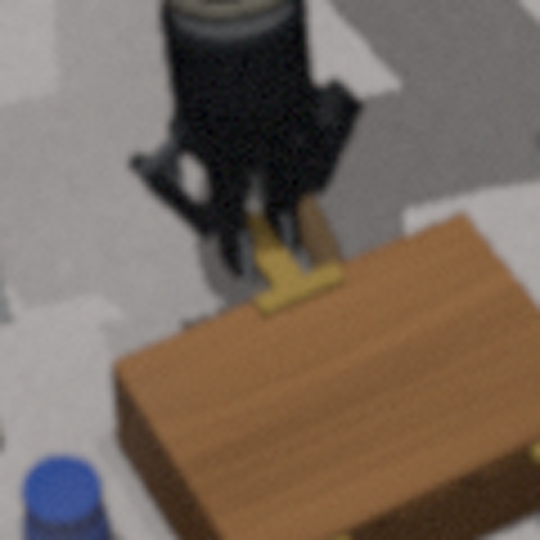

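Gripped: 59 N, opening 16.8 mm, and the picture shows the pads on the bar at (265,235). I start raising along the hinge arc, easing 1 mm to +y to relieve the side force.

Call:
carry_out([
  [[0,0.1,0,0,0,0,1],[-0.04,0.1,-0.16,0,0.5,0,1],[-0.08,0.1,-0.32,0,1,0,1],[-0.165,0.1,-0.636,0,2,0,1],[-0.255,0.1,-0.95,0,3,0,1],[-0.352,0.1,-1.265,0,4,0,1],[-0.455,0.1,-1.577,0,5,0,1],[-0.56,0.1,-1.888,0,6,0,1],[-0.79,0.1,-2.503,0,8,0,1],[-1.042,0.1,-3.109,0,10,0,1],[-1.042,0.1,-3.109,0,10,0,1]],
])

```text
t: 12.5
tcp_pos: [0.469, 0.0417, 0.1084]
tool_rot: [0.0, 1.0, 0.0, 0.017]
force: [2.3, 3.5, -3.8]
finger_gap: 0.196
gripper_force: 59.0
```

Call:
carry_out([
  [[-0.08,0,-0.32,0,1,0,1],[-0.165,0,-0.636,0,2,0,1],[-0.352,0,-1.265,0,4,0,1],[-0.56,0,-1.888,0,6,0,1],[-0.79,0,-2.503,0,8,0,1],[-1.042,0,-3.109,0,10,0,1],[-1.314,0,-3.707,0,12,0,1],[-1.762,0,-4.584,0,15,0,1],[-1.762,0,-4.584,0,15,0,1]],
])

```text
t: 13.25
tcp_pos: [0.4852, 0.0419, 0.1544]
tool_rot: [0.001, 0.994, 0.001, -0.114]
force: [0.9, 3.8, -5.3]
finger_gap: 0.196
gripper_force: 59.0
```

Call:
carry_out([
  [[-0.08,0,-0.32,0,1,0,1],[-0.165,0,-0.636,0,2,0,1],[-0.352,0,-1.265,0,4,0,1],[-0.56,0,-1.888,0,6,0,1],[-0.79,0,-2.503,0,8,0,1],[-1.042,0,-3.109,0,10,0,1],[-1.314,0,-3.707,0,12,0,1],[-1.762,0,-4.584,0,15,0,1],[-1.762,0,-4.584,0,15,0,1]],
])

```text
t: 14.0
tcp_pos: [0.5123, 0.0423, 0.194]
tool_rot: [0.001, 0.97, 0.001, -0.243]
force: [-0.3, 3.7, -5.1]
finger_gap: 0.196
gripper_force: 59.0
```

```bash
python3 - <<'E'
from h import *
s=manip.sense();print(s["q"],s["tcp_pos"],s["t"],R.from_quat(s["tool_rot"]).as_matrix()[:,2],s["force"],s["ft_torque"],s["gripper_force"])
print(np.degrees(np.arctan2(s["tcp_pos"][2]-.07,.6525-s["tcp_pos"][0]))-1.5)
E
```

```text
[-0.10846598  0.65701622  1.45923412 -0.04879685  1.51348551 -1.66326304] [0.51231011 0.04226579 0.19404552] 14.0 [-0.47088943  0.00229146 -0.88218926] [-0.28554451  3.68714764 -5.05590881] [ 0.42344861 -0.67004013 -0.0923118 ] 59.01585102081299
40.00366310708443
```

Call:
carry_out([
  [[-0.165,0,-0.636,0,2,0,1],[-0.352,0,-1.265,0,4,0,1],[-0.56,0,-1.888,0,6,0,1],[-0.79,0,-2.503,0,8,0,1],[-1.042,0,-3.109,0,10,0,1],[-1.314,0,-3.707,0,12,0,1],[-1.762,0,-4.584,0,15,0,1],[-2.17,0,-5.296,0,17.5,0,1],[-2.43,0,-5.72,0,19,0,1],[-2.608,0,-5.99,0,20,0,1],[-2.608,0,-5.99,0,20,0,1],[-2.608,0,-5.99,0,20,0,1]],
])

```text
t: 15.0
tcp_pos: [0.562, 0.0429, 0.2334]
tool_rot: [-0.0, 0.913, 0.001, -0.407]
force: [-1.3, 7.5, -4.4]
finger_gap: 0.195
gripper_force: 59.4
```

Call:
carry_out([
  [[0,0,0,0,0,0,1],[0,0,0,0,0,0,1],[0,0,0,0,0,0,1],[0,0,0,0,0,0,1],[0,0,0,0,0,0,1],[0,0,0,0,0,0,1]],
])

```text
t: 15.5
tcp_pos: [0.562, 0.0429, 0.2334]
tool_rot: [-0.0, 0.914, 0.001, -0.407]
force: [-1.2, 7.2, -5.6]
finger_gap: 0.196
gripper_force: 59.4
```

```bash
python3 - <<'E'
from h import *
s=manip.sense();p=s["tcp_pos"];print(p,s["t"],s["qd"].round(3),R.from_quat(s["tool_rot"]).as_matrix()[:,2],s["force"],s["gripper_force"])
z=R.from_quat(s["tool_rot"]).as_matrix()[:,2]
print("lid from pos",np.degrees(np.arctan2(p[2]-.07,.6525-p[0]))-1.5,"from tool",np.degrees(np.arctan2(-z[0],-z[2]))+12,"radius",np.hypot(p[2]-.07,.6525-p[0]))
cv2.imwrite("pics/fin.png",cams.snapshot("scene")[60:330,60:460,::-1].repeat(2,0).repeat(2,1))
E
```

```text
[0.56195024 0.04293897 0.2333602 ] 15.5 [-0.001  0.001 -0.001  0.001  0.001  0.002] [-0.74321478  0.0019704  -0.66905001] [-1.16454521  7.17647472 -5.64797646] 59.38433289527893
lid from pos 59.50061016561613 from tool 60.00611367464048 radius 0.18677744423769696
```

View pics/fin.png

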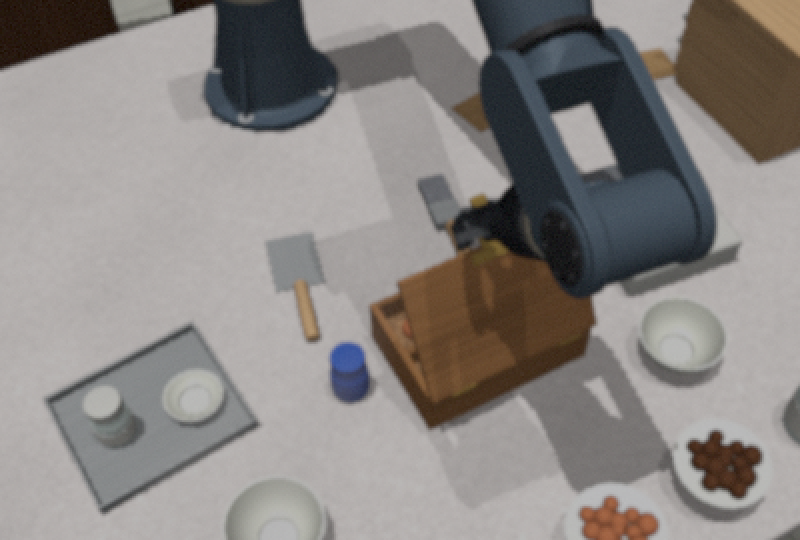

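The lid is open with its front edge at (490,245) and the pull held in the fingers. It reads about 60° and the arm is still. The jar is upright in the tray at (108,415), and everything else is in place.

```bash
python3 -c "
from station import sign_off
print(sign_off())"
```

```text
the job is handed in; nothing more can be done
None
```

The jar stands upright in the free half of the tray, the lid is held still in the fingers at about 60° by the brass pull, and the job was handed in at about 15.6 s.

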